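Return the tuning slide to the free bay

ROBOT

A 6-joint arm with a two-finger parallel gripper is mounted at the origin on the work surface. World frame = base frame: x ahead of the robot, y to its left, z up, the work surface at z = 0. Lengths are in m, angles in rad, forces in N, time in s.
With the tool pointing down it reaches from about 0.35 to 0.85 m from the base axis. Payload 8.1 kg.
Tool frame: the origin (TCP) lies at the very end of the fingers, on their centre line; the grasp point (between the pads) lies 19 mm behind it; z points along the fingers, y is the line along which they close (so a half turn about z gives the same grasp; the last joint's range is limited). The gripper opens to 93 mm and grips with 3 to 60 N. Pads are 15 mm wide; open, the fingers measure 128 mm over their backs; the gripper's body (75 mm by 188 mm) begins 65 mm behind the grasp point.
Start: joints at [1.132, 0.13, 1.488, -0, 1.523, -0.085], TCP at [0.208, 0.563, 0.219] pointing down, gripper open.
Joint ranges: [-2.96, 2.96], [-0.89, 2.26], [0.02, 2.5], [-1.34, 4.48], [0, 2.73], [-2.66, 2.66]. Speed limits (rad/s): [2.39, 2.39, 2.79, 3.14, 3.14, 3.14].

INTERFACE

Orientations are given as a rotation vector (axis times angle).
In Python, from plant import robot, imaging gives the robot as it stands.
- The arm moves only by the tool jog_arm, never from a script. Its argument "rows" is a list of rows, each a list of 2 entries, a list of its own where there are three numbers: the shift along the tool's x, y, z each as a share of 0.2 m, from -1 to 1, then the turn, a rotation vector about the tool's x, y, z each as a share of pi/2 rad, from -1 to 1. A call has 1 to 5 rows; each row is the pose to reach, as a shift and turn from the pose commanded when the call began, along the tool's axes at that moment; what a row does not reach only later rows make up. A row lasts 1/10 s, in which the tool goes at most 50 mm and 8.59 degrees, less where a joint would pass 70% of its speed; a pose out of reach is approached as far as the arm can. A call with a number of a shift or a turn outside -1 to 1 is refused whole. A call with a gripper value outside its range is refused whole. "hand" is the closure, from -1 (fully open) to 1 (shut), set as the call begins (left out, the last holds). The fingers move at their own pace and stop on an object; "squeeze" is the grip in N (left out, the last holds). Time passes only in rows, so rows that repeat a pose let the fingers close. It gives the time, the measured TCP pose, the force, the opening and the grip force at its end, in the units of the state.
- robot.read_state(): the state, without advancing time (a new reading comes with each control period).
- imaging.read_camera(name): name is "scene" or "top" or "wrist"; returns a dict with "frame" (400x640x3 uint8, red, green, blue), "vertical_fov" (degrees; the focal length in pixels is half the picture's height over the tangent of half this angle, whatever the lens; pixels are square), "cx", "cy" (the principal point, pixels), "k1" (the pictures are not rectified: a ray, as slopes to the right and down, at radius r is drawn at 1 + k1 r^2 times it, then the intrinsics apply), "R" (3x3) and "t" (3): a world point X has camera coordinates R X + t. Camera axes: x right, y down, z forward; pixel columns grow to the right and rows downward; lengths in m; the calibration is good to about 2 mm. A picture is of the moment at which its call begins. There is no depth.
- robot.close_job(): hands the job in; it is judged then, once.
The state is a dict: "t": time; "q": joint angles; "dq": joint speeds; "joint_torque": joint torques, N m; "tool_pos": TCP position; "orientation": TCP orientation; "force": force on the tool from outside, world axes, zero at the start; "wrist_torque": the same for the moment, N m; "opening": finger opening in m; "gripper_force": force on a finger pad.
Only numpy, scipy, OpenCV 4.12 (cv2) and the standard library are available. Lean on these libraries where they do the work, as an engineer would, in place of code of your own. Each camera call takes 0.05 s, during which the arm holds its last target. There are 200 camera calls.

TASK

One brass tuning slide has been left to dry under the low teal riser, with its two legs sticking out. Bring it back to the only empty bay of the wooden slide rack: push it in legs first, pull ring facing out, fully home against the back of the bay, and let go of it. Leave the two slides already parked in the rack and everything else on the bench where they are.

Things in the scene. Friction and masses are not known exactly. Their poses are not given: they have to be found in the camera images.
- slide: the tuning slide to put away: a flat U of 18 mm brass tube lying flat, tube axis 9 mm up, about 0.18 kg. Origin on its underside, centre line; +x towards the open leg tips, z up. Straight legs x = -40 to +80 mm at y = +-20 mm (58 mm over both); bow ends at x = -69 mm; brace at x = -20 mm; pull ring behind the bow. At the start the legs stick out 65 to 85 mm from under the riser
- slide_ring (a point): centre of that slide's pull ring, at x = -82, z = 16 mm of the slide. The ring stands upright in the slide's x-z plane: 32 mm outside diameter (x = -98 to -66 mm, z = 0 to 32 mm), 8 mm thick across y. Axes as the slide
- slide_tips (a point): midpoint between that slide's leg tips (x = +80 mm, z = 9 mm); axes as the slide
- riser: fixed teal riser, 150 (x) x 200 (y) mm, left or right of the bench; roof underside 45 mm, top 55 mm above the bench, small boxes up to 77 mm high on its rear half; 10 mm side and back walls, open only to its -x side (towards the robot). Origin on the bench under its centre; open edge at x = -75 mm
- rack: fixed low wooden slide rack, left or right of the bench: three bays side by side, open to its -x side (towards the robot), no floor: slides lie on the bench. 234 mm wide (y), 34 mm high. Origin on the bench; mouth and roof edge at x = -60, back's inner face at x = +50 mm, roof underside 28 mm up. Bays 70 mm wide inside, walls 6 mm
- bay1 (a point): bay 1 of the rack (+y side): point at the foot of the back's inner face, midway between its walls, bench height; axes as the rack (x points into the bay). A slide that is home lies parallel to x with its leg tips here, its origin at x = -80 mm and its bow and ring outside the mouth
- bay2 (a point): bay 2 of the rack (middle): point at the foot of the back's inner face, midway between its walls, bench height; axes as the rack (x points into the bay). A slide that is home lies parallel to x with its leg tips here, its origin at x = -80 mm and its bow and ring outside the mouth
- bay3 (a point): bay 3 of the rack (-y side): point at the foot of the back's inner face, midway between its walls, bench height; axes as the rack (x points into the bay). A slide that is home lies parallel to x with its leg tips here, its origin at x = -80 mm and its bow and ring outside the mouth
- parked_a: a slide like the first, parked in one of the bays; same frame. Not to be moved
- parked_b: another such slide, parked in another bay; same frame. Not to be moved
- oil: bystander: upright small oil bottle with a blue cap, 28 mm diameter, 100 mm high; origin under its centre
- mouthpiece: bystander: silver mouthpiece standing on its rim, 27 mm diameter, 87 mm high; origin under its centre
- polish_tin: bystander: yellow tin, 70 mm diameter, 50 mm high; origin under its centre
- solvent_jar: bystander: amber jar, 60 mm diameter, 90 mm high; origin under its centre
- screwdriver: bystander: red-handled screwdriver lying on the bench; origin under its middle
There are look-alikes about, which are no part of the job. What is shaped like the slide but blue or green is not meant.

How it is judged:
By the outcome, as a careful person would: the job done as asked, in the order asked, and still so for the second after the job is handed in, with the robot touching nothing.
It also fails if it takes over 66 s, if anything falls off the work surface, if the arm or the gripper's body presses on something with over 40 N, if the wrist force passes 120 N, or if a joint passes its speed limit or range.

## Working session

There is one attempt and no reset: what is moved stays moved. The work goes in short steps, Python scripts to look and compute and a tool call to move; the robot and the scene stay as the last step left them, time stands still between calls to the robot, and variables do not carry over. Pictures are saved under pics/ and viewed, at most 10 in all, crops included, and the job is handed in when it is done.

Besides the shell and the picture viewer there is one more tool, called in YAML: its name, and indented under it one key for each argument. jog_arm: Moves the arm, as the interface text tells. Its arguments: {"type":"object","properties":{"rows":{"type":"array"},"hand":{"type":"number"},"squeeze":{"type":"number"}},"required":["rows"]}

```bash
mkdir -p pics
cat > h.py <<'E'
import numpy as np, cv2
from plant import robot, imaging
def K(c):
    f=200/np.tan(np.radians(c["vertical_fov"])/2); return f
def ray(c,u,v):
    f=K(c); d=np.array([(u-c["cx"])/f,(v-c["cy"])/f]); p=d.copy()
    for _ in range(30): p=d/(1+c["k1"]*(p@p))
    R=np.array(c["R"]); t=np.array(c["t"])
    return -R.T@t, R.T@np.array([p[0],p[1],1.])
def at(c,u,v,z):
    o,d=ray(c,u,v); return o+d*(z-o[2])/d[2]
def proj(c,X):
    x=np.array(c["R"])@np.array(X)+np.array(c["t"]); p=x[:2]/x[2]; p=p*(1+c["k1"]*(p@p)); return p*K(c)+[c["cx"],c["cy"]]
def tri(*l):
    A=0;b=0
    for c,u,v in l:
        o,d=ray(c,u,v); d/=np.linalg.norm(d); P=np.eye(3)-np.outer(d,d); A=A+P; b=b+P@o
    return np.linalg.solve(A,b)
def save(c,n,crop=None,s=1):
    im=c["frame"][...,::-1]
    if crop: x0,y0,x1,y1=crop; im=im[y0:y1,x0:x1]
    cv2.imwrite("pics/"+n,cv2.resize(np.ascontiguousarray(im),None,fx=s,fy=s,interpolation=cv2.INTER_CUBIC))
E
python3 - <<'E'
from h import *
import pickle
d={n:imaging.read_camera(n) for n in("scene","top","wrist")}
pickle.dump(d,open("d0.pkl","wb"))
save(d["top"],"top.png",s=1.25); save(d["scene"],"scene.png",s=1.25)
for n in d: print(n,d[n]["vertical_fov"],d[n]["k1"],ray(d[n],320,200))
s=robot.read_state();print(s)
E
```

```text
scene 46.16798139149856 -0.05953411372980937 (array([ 1.05388616, -0.86914428,  0.68047612]), array([-0.42559424,  0.73021232, -0.53477966]))
top 56.178482438074845 -0.07859800542765841 (array([ 0.34104858, -0.00660172,  1.02772496]), array([ 0.16636683, -0.0026426 , -0.98610599]))
wrist 68.10561101274405 -0.047825529895457526 (array([0.14673765, 0.58522551, 0.38443103]), array([ 0.20614075, -0.09735722, -0.97391712]))
{'t': 0.15, 'q': array([ 1.13158500e+00,  1.30991831e-01,  1.48901027e+00,  1.88804920e-05,
        1.52298390e+00, -8.54267835e-02]), 'dq': array([ 0.00143525, -0.00086301, -0.00176447,  0.00097493,  0.00135537,
       -0.00077754]), 'joint_torque': array([ 1.12342757e-03, -5.60472214e+01, -4.92338920e+01,  7.69493985e-02,
        3.04907025e-02, -9.24253868e-06]), 'tool_pos': array([0.20767673, 0.56246047, 0.21783629]), 'orientation': array([-5.52764320e-01, -3.09219453e+00,  2.10586762e-03]), 'force': array([ 0.18053186, -0.61464939,  0.8305259 ]), 'wrist_torque': array([ 0.00969805, -0.02183457,  0.00881213]), 'gripper_force': 0.0, 'opening': 0.09294827963768751}
```

View pics/top.png

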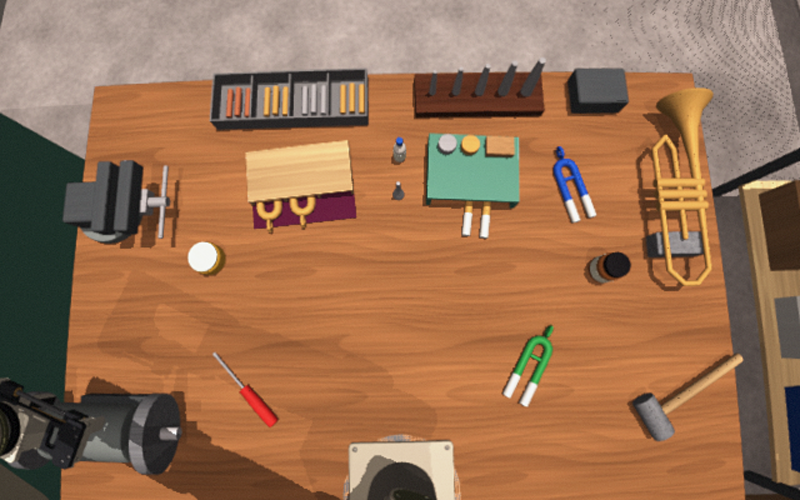

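View pics/scene.png

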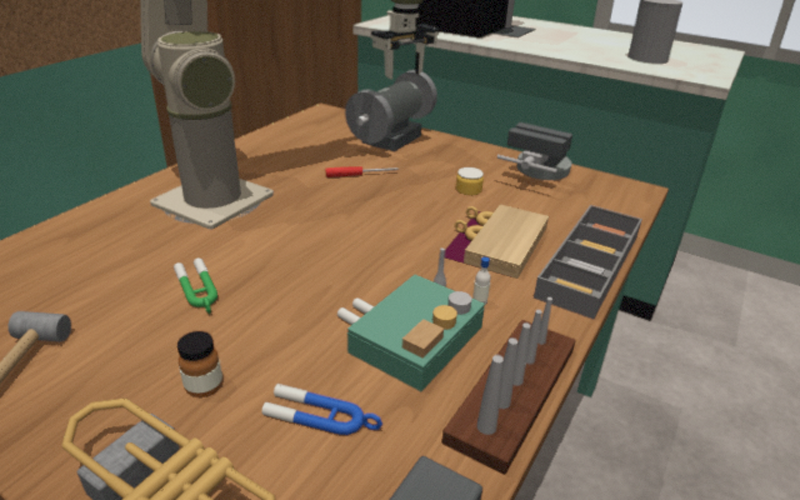

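Top view (1.25x): the brass legs with white tips stick out under the riser at (467,220)/(485,222). The look-alikes are blue (573,185) and green (528,368), so neither is meant. The parked slides sit in the two left bays at (269,212) and (303,212), which leaves the right-hand bay (bay 3) empty at about (335,205). I'll confirm this with an enlarged crop.

Run:
```python
from h import *
import pickle
d=pickle.load(open("d0.pkl","rb"))
save(d["top"],"top_c.png",(185,100,435,200),3.2)
save(d["scene"],"scene_c.png",(260,150,460,300),4)
```

```text
(no output)
```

View pics/top_c.png

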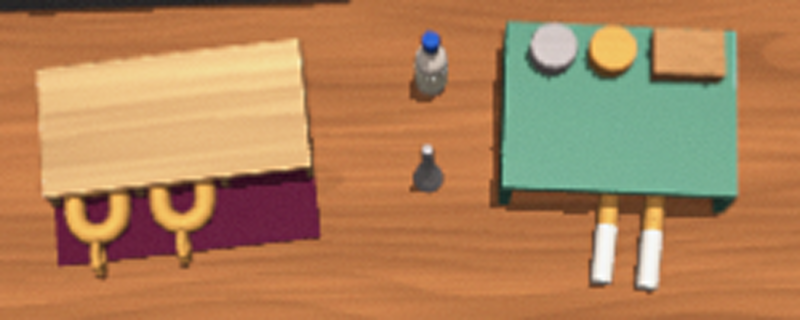

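View pics/scene_c.png

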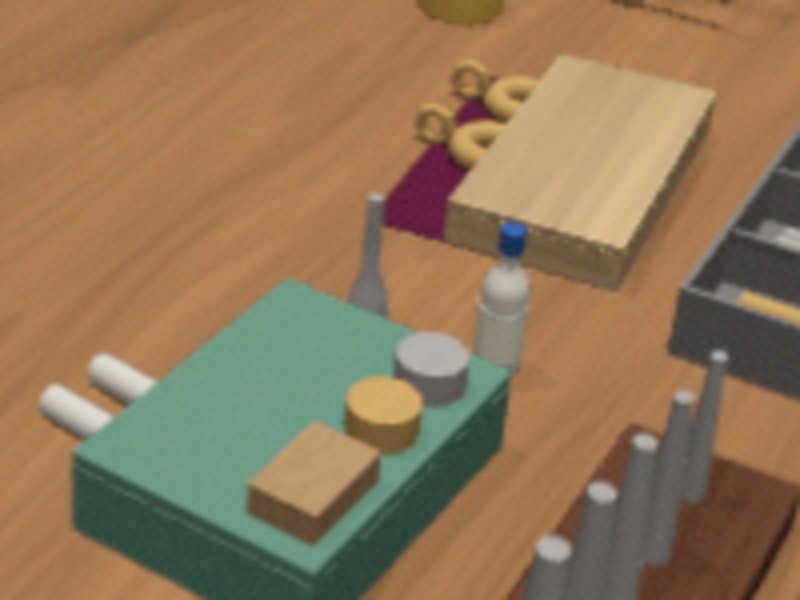

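The crops confirm it: brass legs under the riser (crop 601,281 and 648,288), and the right (-y) bay empty with nothing protruding. Next I'll measure.

Run:
```python
from h import *
import pickle
np.set_printoptions(precision=4,suppress=True)
d=pickle.load(open("d0.pkl","rb")); T,S=d["top"],d["scene"]
t=lambda u,v:(185+u/3.2-.5+.16,100+v/3.2-.5+.16)
s=lambda u,v:(260+u/4-.375,150+v/4-.375)
P=lambda n,a,b:print(n,tri((T,*t(*a)),(S,*s(*b))))
P("tip+y",(601,278),(100,370));P("tip-y",(648,285),(50,406))
for n,a in dict(tipL=(601,281),rootL=(609,197),tipR=(648,288),rootR=(655,199)).items(): print(n,at(T,*t(*a),.009))
P("rackFR",(311,165),(452,200));P("rackBR",(299,40),(622,248));P("rackBL",(37,70),(714,93));P("rackFL",(42,196),(565,57))
for n,a in dict(FR=(311,165),BR=(299,40),BL=(37,70),FL=(42,196)).items(): print(n,at(T,*t(*a),.034))
P("riserFL",(502,190),(290,282));P("riserFR",(736,196),(78,456))
P("ring2",(184,247),(434,124)); P("ring1",(98,257),(469,80))
for n,a in dict(mouthp=(429,185),oil=(431,93)).items(): print(n,at(T,*t(*a),0))
for n,a in dict(FR=(319,238),FL=(58,265)).items(): print("mat",n,at(T,*t(*a),0))
for n,a in dict(r1=(101,277),b1=(97,242),r2=(185,265),b2=(182,232)).items(): print(n,at(T,*t(*a),.016))
```

```text
tip+y [ 0.5475 -0.156   0.0089]
tip-y [ 0.5411 -0.197   0.0063]
tipL [ 0.545  -0.1558  0.009 ]
rootL [ 0.6201 -0.1664  0.009 ]
tipR [ 0.5379 -0.1964  0.009 ]
rootR [ 0.6175 -0.207   0.009 ]
rackFR [0.6492 0.094  0.0323]
rackBR [0.7638 0.104  0.0327]
rackBL [0.7429 0.3373 0.0312]
rackFL [0.6286 0.3292 0.0286]
FR [0.6474 0.093  0.034 ]
BR [0.7625 0.1035 0.034 ]
BL [0.7415 0.3361 0.034 ]
FL [0.6257 0.3265 0.034 ]
riserFL [ 0.6195 -0.0684  0.0489]
riserFR [ 0.6093 -0.2669  0.05  ]
ring2 [0.5827 0.2064 0.0142]
ring1 [0.5751 0.2814 0.0142]
mouthp [ 0.637  -0.0084  0.    ]
oil [ 0.723 -0.012  0.   ]
mat FR [0.5909 0.0895 0.    ]
mat FL [0.5719 0.3211 0.    ]
r1 [0.5568 0.2777 0.016 ]
b1 [0.588  0.2822 0.016 ]
r2 [0.5657 0.2044 0.016 ]
b2 [0.5952 0.2076 0.016 ]
```

jog_arm:
  rows:
    - [[-0.75,-0.71,0],[0,0,0]]
    - [[-0.75,-0.71,0],[0,0,0]]
    - [[-0.75,-0.71,0],[0,0,0]]
    - [[-0.75,-0.71,0],[0,0,0]]
    - [[-0.75,-0.71,0],[0,0,0]]
  hand: -1

```text
t: 0.65
tool_pos: [0.3012, 0.3737, 0.2183]
orientation: [0.559, 3.091, -0.003]
force: [-0.6, 0.7, 0.6]
opening: 0.0931
gripper_force: 0.0
```

jog_arm:
  rows:
    - [[-0.75,-0.71,0],[0,0,0]]
    - [[-0.75,-0.71,0],[0,0,0]]
    - [[-0.75,-0.71,0],[0,0,0]]
    - [[-0.75,-0.71,0],[0,0,0]]
    - [[-0.75,-0.71,0],[0,0,0]]

```text
t: 1.15
tool_pos: [0.3926, 0.1886, 0.2186]
orientation: [0.561, 3.09, -0.002]
force: [-1.1, 0.2, -0.5]
opening: 0.0931
gripper_force: 0.0
```

jog_arm:
  rows:
    - [[-0.75,-0.71,0],[0,0,0]]
    - [[-0.75,-0.71,0],[0,0,0]]
    - [[-0.75,-0.71,0],[0,0,0]]
    - [[-0.75,-0.71,0],[0,0,0]]
    - [[-0.75,-0.71,0],[0,0,0]]

```text
t: 1.65
tool_pos: [0.4839, 0.0038, 0.2183]
orientation: [0.559, 3.091, -0.002]
force: [0.1, 0.1, 0.6]
opening: 0.0929
gripper_force: 0.0
```

jog_arm:
  rows:
    - [[-0.65,-0.71,0],[0,0,-0.13]]
    - [[-0.65,-0.71,0],[0,0,-0.13]]
    - [[-0.65,-0.71,0],[0,0,-0.13]]
    - [[-0.65,-0.71,0],[0,0,-0.13]]
    - [[-0.65,-0.71,0],[0,0,-0.13]]

```text
t: 2.15
tool_pos: [0.5561, -0.1743, 0.2171]
orientation: [-0.24, -3.131, 0.001]
force: [-1.6, 1.2, 0.1]
opening: 0.0928
gripper_force: 0.0
```

```bash
cat >> h.py <<'E'
from scipy.spatial.transform import Rotation as Ro
def go(x,y,z,yawdeg):
    "shares to reach TCP xyz, tool y at yawdeg, pointing down, from measured pose"
    s=robot.read_state(); R=Ro.from_rotvec(s["orientation"]); th=np.radians(yawdeg)
    G=Ro.from_matrix(np.array([[-np.sin(th),np.cos(th),0],[np.cos(th),np.sin(th),0],[0,0,-1]]).T)
    print("shift",np.round(R.inv().apply(np.array([x,y,z])-s["tool_pos"])/.2,3),"turn",np.round((R.inv()*G).as_rotvec()/(np.pi/2),3),"t",s["t"])
E
python3 - <<'E'
from h import *
import pickle
c=imaging.read_camera("wrist");pickle.dump(c,open("w1.pkl","wb"));save(c,"w1.png",s=1.25)
go(.576,-.181,.1,82)
print(proj(c,[.545,-.156,.009])*1.25,proj(c,[.538,-.1965,.009])*1.25)
E
```

```text
shift [-0.109 -0.03   0.586] turn [ 0.001 -0.001 -0.008] t 2.2
[422.87910671 215.57480081] [382.50674446 214.91038367]
```

View pics/w1.png

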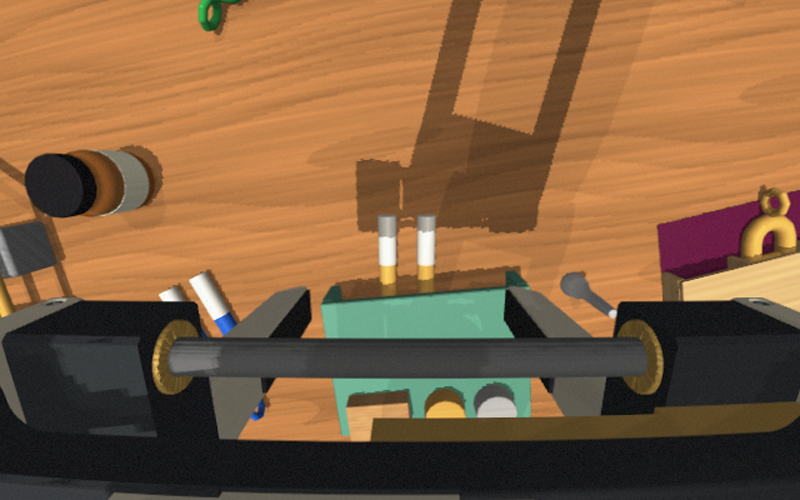

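The wrist view shows leg tips at (387,215) and (427,214), 4–5 px right of the prediction, so the slide is about 4 mm further to +y. The legs line up with the tool x axis.

jog_arm:
  rows:
    - [[-0.105,-0.01,0.5],[0,0,0]]
    - [[-0.105,-0.01,0.7],[0,0,0]]
    - [[-0.105,-0.01,0.9],[0,0,0]]
    - [[-0.105,-0.01,0.9],[0,0,0]]
    - [[-0.105,-0.01,0.9],[0,0,0]]

```text
t: 2.7
tool_pos: [0.5713, -0.1719, 0.0326]
orientation: [-0.231, -3.123, -0.006]
force: [-1.1, 0.6, -0.2]
opening: 0.0931
gripper_force: 0.0
```

Run:
```python
from h import *
go(.576,-.177,.004,82)
```

```text
shift [-0.029 -0.022  0.143] turn [ 0.002 -0.007 -0.005] t 2.7
```

jog_arm:
  rows:
    - [[-0.02,-0.02,0.08],[0,0,0]]
    - [[-0.02,-0.02,0.13],[0,0,0]]
    - [[-0.02,-0.02,0.13],[0,0,0]]
    - [[-0.02,-0.02,0.13],[0,0,0]]

```text
t: 3.1
tool_pos: [0.5796, -0.1802, 0.014]
orientation: [0.234, 3.132, -0.0]
force: [-0.5, 0.0, 0.1]
opening: 0.093
gripper_force: 0.0
```

jog_arm:
  rows:
    - [[0,0,0],[0,0,0]]
    - [[0,0,0],[0,0,0]]
    - [[0,0,0],[0,0,0]]
    - [[0,0,0],[0,0,0]]
    - [[0,0,0],[0,0,0]]
  hand: 1
  squeeze: 25

```text
t: 3.6
tool_pos: [0.579, -0.1806, 0.0127]
orientation: [0.235, 3.133, -0.0]
force: [-0.8, 0.5, -0.2]
opening: 0.0576
gripper_force: 0.3
```

The fingertips are at 12.7 mm, too high on the tube. I'll reopen, go lower and close again.

jog_arm:
  rows:
    - [[0,0,0],[0,0,0]]
    - [[0,0,0],[0,0,0]]
    - [[0,0,0.045],[0,0,0]]
    - [[0,0,0.045],[0,0,0]]
    - [[0,0,0.045],[0,0,0]]
  hand: 0.5

```text
t: 4.1
tool_pos: [0.583, -0.1813, 0.008]
orientation: [0.234, 3.125, -0.002]
force: [-0.3, 5.0, 20.1]
opening: 0.0569
gripper_force: 24.9
```

jog_arm:
  rows:
    - [[0,0,0],[0,0,0]]
    - [[0,0,0],[0,0,0]]
    - [[0,0,0],[0,0,0]]
    - [[0,0,0],[0,0,0]]
    - [[0,0,0],[0,0,0]]
  hand: -0.8

```text
t: 4.6
tool_pos: [0.5785, -0.1805, 0.0031]
orientation: [-0.235, -3.132, -0.0]
force: [-0.7, -0.6, -0.1]
opening: 0.0837
gripper_force: 0.0
```

Run:
```python
from h import *
go(.576,-.179,.004,82)
```

```text
shift [ 0.014  0.006 -0.005] turn [ 0.    -0.001 -0.006] t 4.6
```

jog_arm:
  rows:
    - [[0,0,0],[0,0,0]]
    - [[0,0,0],[0,0,0]]
    - [[0,0,0],[0,0,0]]
    - [[0,0,0],[0,0,0]]
    - [[0,0,0],[0,0,0]]
  hand: 1
  squeeze: 30

```text
t: 5.1
tool_pos: [0.579, -0.1806, 0.0037]
orientation: [0.235, 3.133, 0.0]
force: [-0.5, 1.8, 0.6]
opening: 0.0566
gripper_force: 30.0
```

jog_arm:
  rows:
    - [[0.04,0,0],[0,0,0]]
    - [[0.1,0,0],[0,0,0]]
    - [[0.17,0,0],[0,0,0]]
    - [[0.24,0,0],[0,0,0]]
    - [[0.3,0,0],[0,0,0]]

```text
t: 5.6
tool_pos: [0.5187, -0.1714, 0.0036]
orientation: [0.235, 3.133, -0.0]
force: [0.2, 0.6, -0.8]
opening: 0.057
gripper_force: 30.0
```

jog_arm:
  rows:
    - [[0.07,0,0],[0,0,0]]
    - [[0.15,0,0],[0,0,0]]
    - [[0.25,0,0],[0,0,0]]
    - [[0.35,0,0],[0,0,0]]
    - [[0.4,0,0],[0,0,0]]

```text
t: 6.1
tool_pos: [0.4393, -0.1595, 0.0037]
orientation: [0.235, 3.132, -0.0]
force: [0.6, 0.3, -1.6]
opening: 0.0575
gripper_force: 30.0
```

Run:
```python
from h import *
c=imaging.read_camera("top");save(c,"t2.png",(240,100,440,240),4)
go(.45,.05,.006,39)
```

```text
shift [ 0.099  1.044 -0.012] turn [-0.    -0.001  0.471] t 6.15
```

View pics/t2.png

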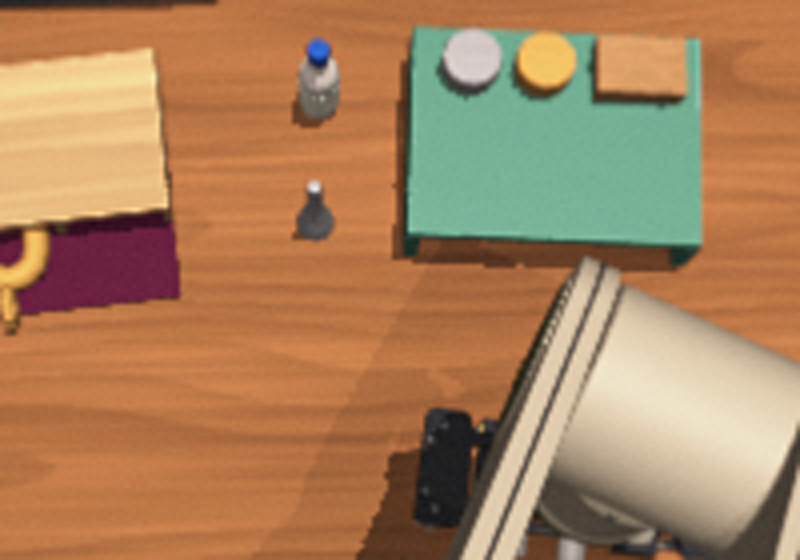

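The slide is clear of the riser: the ring end is around x≈0.58 and the roof edge is at 0.617. Next I'll slide it along the bench to y≈0.1, then turn it.

jog_arm:
  rows:
    - [[0.01,0.07,0],[0,0,0]]
    - [[0.025,0.2,0],[0,0,0]]
    - [[0.05,0.36,0],[0,0,0]]
    - [[0.07,0.52,0],[0,0,0]]
    - [[0.09,0.645,0],[0,0,0]]

```text
t: 6.65
tool_pos: [0.4421, -0.0274, 0.0036]
orientation: [0.234, 3.133, 0.0]
force: [0.5, -0.9, -0.4]
opening: 0.0571
gripper_force: 30.0
```

jog_arm:
  rows:
    - [[0.02,0.16,0],[0,0,0]]
    - [[0.045,0.32,0],[0,0,0]]
    - [[0.065,0.46,0],[0,0,0]]
    - [[0.08,0.57,0],[0,0,0]]
    - [[0.09,0.645,0],[0,0,0]]

```text
t: 7.15
tool_pos: [0.4432, 0.1031, 0.0036]
orientation: [-0.233, -3.133, -0.0]
force: [-0.3, -0.9, 0.4]
opening: 0.0571
gripper_force: 30.0
```

jog_arm:
  rows:
    - [[0,0,0],[0,0,0.06]]
    - [[0,0,0],[0,0,0.14]]
    - [[0,0,0],[0,0,0.22]]
    - [[0,0,0],[0,0,0.3]]
    - [[0,0,0],[0,0,0.38]]

```text
t: 7.65
tool_pos: [0.4435, 0.1018, 0.0036]
orientation: [-1.152, -2.922, -0.001]
force: [0.2, 0.7, -0.9]
opening: 0.0572
gripper_force: 30.0
```

jog_arm:
  rows:
    - [[0,0,0],[0,0,0.08]]
    - [[0,0,0],[0,0,0.16]]
    - [[0,0,0],[0,0,0.24]]
    - [[0,0,0],[0,0,0.32]]
    - [[0,0,0],[0,0,0.4]]

```text
t: 8.15
tool_pos: [0.4435, 0.1017, 0.0036]
orientation: [-1.999, -2.423, -0.0]
force: [0.9, 1.1, -0.9]
opening: 0.0569
gripper_force: 30.0
```

jog_arm:
  rows:
    - [[0,0,0],[0,0,0.08]]
    - [[0,0,0],[0,0,0.16]]
    - [[0,0,0],[0,0,0.24]]
    - [[0,0,0],[0,0,0.32]]
    - [[0,0,0],[0,0,0.4]]

```text
t: 8.65
tool_pos: [0.4435, 0.1016, 0.0036]
orientation: [-2.65, -1.687, -0.0]
force: [-0.4, -0.4, -0.3]
opening: 0.0572
gripper_force: 30.0
```

jog_arm:
  rows:
    - [[0,0,0],[0,0,0.08]]
    - [[0,0,0],[0,0,0.16]]
    - [[0,0,0],[0,0,0.24]]
    - [[0,0,0],[0,0,0.32]]
    - [[0,0,0],[0,0,0.4]]

```text
t: 9.15
tool_pos: [0.4435, 0.1016, 0.0036]
orientation: [-3.042, -0.785, 0.0]
force: [1.2, -1.0, -0.1]
opening: 0.0571
gripper_force: 30.0
```

Run:
```python
from h import *
go(.514,.122,.004,-84.8)
print(robot.read_state()["q"])
```

```text
shift [ 0.358  0.081 -0.002] turn [-0.     0.     0.264] t 9.15
[ 1.12301019e-01 -3.55905361e-02  2.07719910e+00  6.58678097e-05
  1.10002606e+00  1.17771312e+00]
```

jog_arm:
  rows:
    - [[0.04,0.01,0],[0,0,0.05]]
    - [[0.1,0.02,0],[0,0,0.12]]
    - [[0.2,0.045,0],[0,0,0.19]]
    - [[0.3,0.065,0],[0,0,0.24]]
    - [[0.358,0.081,0],[0,0,0.264]]

```text
t: 9.65
tool_pos: [0.515, 0.123, 0.0037]
orientation: [-3.138, -0.146, -0.001]
force: [-0.1, -0.0, 0.0]
opening: 0.057
gripper_force: 30.0
```

jog_arm:
  rows:
    - [[0,0,0],[0,0,0]]
    - [[0,0,0],[0,0,0]]
    - [[0,0,0],[0,0,0]]
    - [[0,0,0],[0,0,0]]
    - [[0,0,0],[0,0,0]]
  hand: -0.6

```text
t: 10.15
tool_pos: [0.5134, 0.1216, 0.0036]
orientation: [3.138, 0.15, -0.0]
force: [-0.1, -1.0, 0.6]
opening: 0.0745
gripper_force: 0.0
```

jog_arm:
  rows:
    - [[0,0,-0.1],[0,0,0]]
    - [[0,0,-0.3],[0,0,0]]
    - [[0,0,-0.5],[0,0,0]]
    - [[-0.1,0,-0.7],[0,0,0]]
    - [[-0.2,0,-0.8],[0,0,0]]

```text
t: 10.65
tool_pos: [0.4752, 0.1179, 0.1679]
orientation: [-3.137, -0.15, -0.008]
force: [0.6, 0.1, 0.3]
opening: 0.0746
gripper_force: 0.0
```

jog_arm:
  rows:
    - [[-0.2,0,0],[0,0,0]]
    - [[-0.4,0,0],[0,0,0]]
    - [[-0.42,0,0],[0,0,0]]
    - [[-0.42,0,0],[0,0,0]]
    - [[-0.42,0,0],[0,0,0]]

```text
t: 11.15
tool_pos: [0.3913, 0.1098, 0.1642]
orientation: [-3.138, -0.15, -0.003]
force: [0.4, 0.5, 0.3]
opening: 0.0741
gripper_force: 0.0
```

Run:
```python
from h import *
import pickle
c=imaging.read_camera("wrist");pickle.dump(c,open("w3.pkl","wb"));save(c,"w3.png",s=1.25)
t=imaging.read_camera("top");pickle.dump(t,open("t3.pkl","wb"));save(t,"t3.png",(150,100,350,250),4)
s=imaging.read_camera("scene");pickle.dump(s,open("s3.pkl","wb"))
print(robot.read_state()["tool_pos"],proj(c,[.3905,.111,.016])*1.25,(proj(t,[.3905,.111,.016])-[150,100])*4,(proj(t,[.552,.1255,.009])-[150,100])*4)
```

```text
[0.39118309 0.10978587 0.16373817] [406.20197146 242.48915597] [504.87105403 581.77688913] [484.69789535 348.71617368]
```

View pics/w3.png

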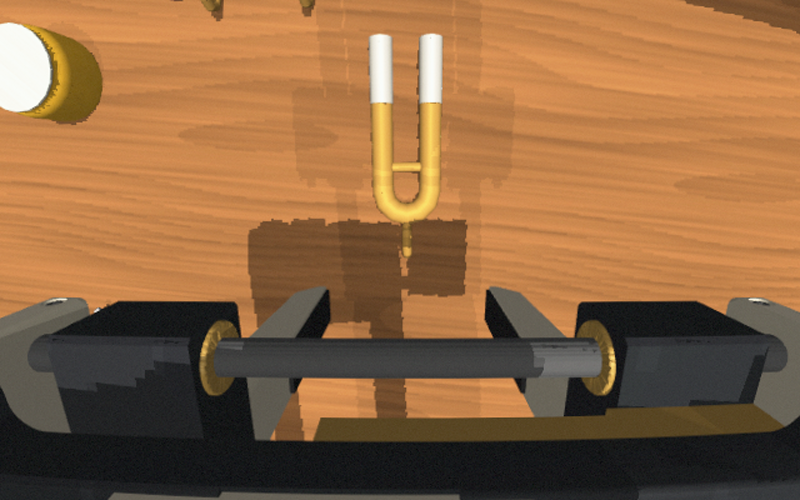

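The wrist view shows the ring at (406,240), against a prediction of (406,242). The legs are aligned with the tool x axis, so I'll descend on the ring.

jog_arm:
  rows:
    - [[-0.02,0,0.2],[0,0,0]]
    - [[-0.02,0,0.4],[0,0,0]]
    - [[-0.02,0,0.6],[0,0,0]]
    - [[-0.02,0,0.6],[0,0,0]]
    - [[-0.02,0,0.6],[0,0,0]]
  hand: 0.2

```text
t: 11.8
tool_pos: [0.3861, 0.1093, 0.0437]
orientation: [3.138, 0.15, -0.004]
force: [1.0, -0.5, 0.6]
opening: 0.0397
gripper_force: 0.0
```

Run:
```python
from h import *
go(.3865,.1106,.005,-84.8)
```

```text
shift [ 0.003 -0.006  0.194] turn [0.    0.002 0.003] t 11.8
```

View pics/t3.png

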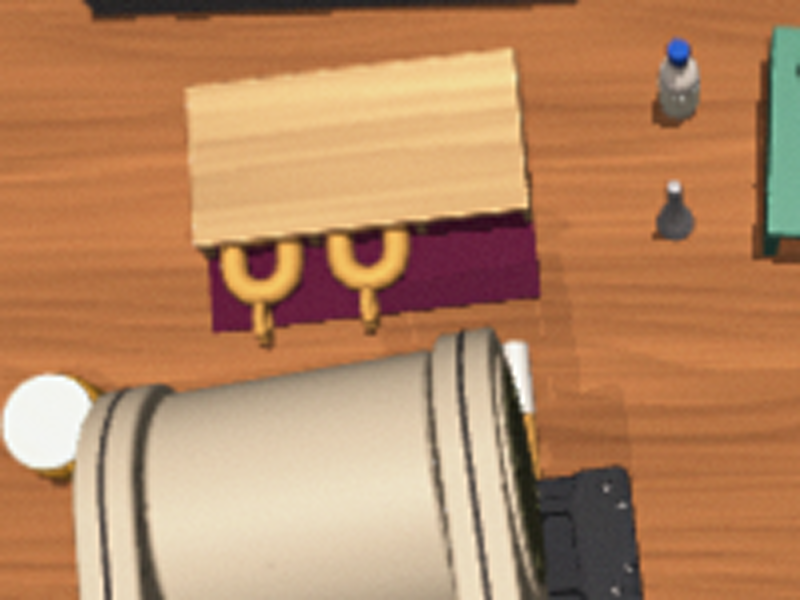

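jog_arm:
  rows:
    - [[0.0,-0.006,0.1],[0,0,0]]
    - [[0,-0.006,0.185],[0,0,0]]
    - [[0,-0.006,0.185],[0,0,0]]
    - [[0,-0.006,0.185],[0,0,0]]

```text
t: 12.2
tool_pos: [0.3879, 0.1108, 0.0087]
orientation: [-3.138, -0.15, -0.004]
force: [-0.1, 0.5, -0.5]
opening: 0.0371
gripper_force: 0.0
```

jog_arm:
  rows:
    - [[0,0,0],[0,0,0]]
    - [[0,0,0],[0,0,0]]
    - [[0,0,0],[0,0,0]]
    - [[0,0,0],[0,0,0]]
    - [[0,0,0],[0,0,0]]
  hand: 1
  squeeze: 30

```text
t: 12.7
tool_pos: [0.3865, 0.1106, 0.0069]
orientation: [-3.138, -0.15, -0.001]
force: [0.0, -0.7, 2.5]
opening: 0.0071
gripper_force: 30.0
```

Run:
```python
from h import *
import pickle
t=pickle.load(open("t3.pkl","rb"))
f=lambda u,v,z:at(t,150+u/4-.375,100+v/4-.375,z)
R=f(518,343,.009);u=np.array([.9959,.0906]);v=np.array([-.0906,.9959])
print("tip R",R,"mid est",R[:2]+.02*v)
FR=f(528,208,.034);FL=f(195,247,.034);print(FR,FL)
for P in (R[:2]+.02*v,np.array([.3905,.111])): print("lateral vs bay3", (P-[.7530,.1440])@v,(P-[.7530,.1440])@u)
print((f(263,268,.018)[:2]-[.753,.144])@v,(f(369,260,.018)[:2]-[.753,.144])@v, "parked lateral (bow mid) expect .152,.076")
go(.5896,.130,.005,-84.8)
```

```text
tip R [0.55661917 0.10335486 0.009     ] mid est [0.55480717 0.12327286]
[0.64630139 0.09361545 0.034     ] [0.62436288 0.32482209 0.034     ]
lateral vs bay3 -0.002685888115372178 -0.19925811829598464
lateral vs bay3 -2.219999999999306e-05 -0.36400354999999995
0.1493806301612459 0.07469009265863608 parked lateral (bow mid) expect .152,.076
shift [1.02 0.   0.01] turn [ 0.    -0.     0.003] t 12.7
```

jog_arm:
  rows:
    - [[0.04,0,0],[0,0,0]]
    - [[0.11,0,0],[0,0,0]]
    - [[0.2,0,0],[0,0,0]]
    - [[0.3,0,0],[0,0,0]]
    - [[0.35,0,0],[0,0,0]]

```text
t: 13.2
tool_pos: [0.457, 0.1173, 0.0068]
orientation: [-3.138, -0.15, 0.0]
force: [-5.1, -1.0, 6.6]
opening: 0.0072
gripper_force: 30.0
```

Run:
```python
from h import *
t=imaging.read_camera("top");save(t,"t4.png",(150,100,350,250),4)
c=lambda P:(proj(t,P)-[150,100])*4+1.5
u=np.array([.9959,.0906]);v=np.array([-.0906,.9959]);b=np.array([.753,.144])
for x,y in((-.11,.035),(-.11,-.035),(-.11,0)): print(c([*(b+x*u+y*v),.009]))
```

```text
[425.24107846 229.11750886]
[523.7213476  218.11671438]
[474.45976148 223.60319463]
```

View pics/t4.png

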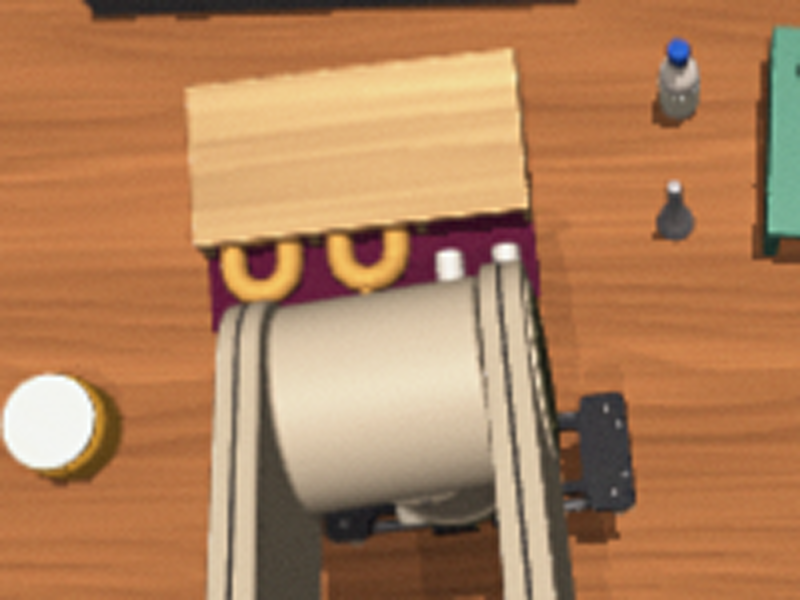

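Leg tips are at (449,253) and (505,247), with their midpoint at 477 on the bay centre line. I'll push in.

jog_arm:
  rows:
    - [[0.04,0,0],[0,0,0]]
    - [[0.1,0,0],[0,0,0]]
    - [[0.17,0,0],[0,0,0]]
    - [[0.24,0,0],[0,0,0]]
    - [[0.3,0,0],[0,0,0]]

```text
t: 13.75
tool_pos: [0.5149, 0.123, 0.0067]
orientation: [3.138, 0.15, -0.004]
force: [-7.1, -1.1, 10.1]
opening: 0.0075
gripper_force: 30.0
```

jog_arm:
  rows:
    - [[0.06,0,0],[0,0,0]]
    - [[0.12,0,0],[0,0,0]]
    - [[0.18,0,0],[0,0,0]]
    - [[0.24,0,0],[0,0,0]]
    - [[0.27,0,0],[0,0,0]]

```text
t: 14.25
tool_pos: [0.5692, 0.1281, 0.0068]
orientation: [3.138, 0.15, -0.002]
force: [-6.5, -0.5, 8.4]
opening: 0.0074
gripper_force: 30.0
```

jog_arm:
  rows:
    - [[0.01,0,0],[0,0,0]]
    - [[0.02,0,0],[0,0,0]]
    - [[0.03,0,0],[0,0,0]]
    - [[0.04,0,0],[0,0,0]]
    - [[0.04,0,0],[0,0,0]]

```text
t: 14.75
tool_pos: [0.5767, 0.1289, 0.0068]
orientation: [3.138, 0.15, -0.002]
force: [-3.3, -0.7, 7.1]
opening: 0.0071
gripper_force: 30.0
```

jog_arm:
  rows:
    - [[0.01,0,0],[0,0,0]]
    - [[0.02,0,0],[0,0,0]]
    - [[0.03,0,0],[0,0,0]]
    - [[0.035,0,0],[0,0,0]]
    - [[0.035,0,0],[0,0,0]]

```text
t: 15.25
tool_pos: [0.5836, 0.1296, 0.0068]
orientation: [3.138, 0.15, -0.002]
force: [-3.8, -0.1, 6.4]
opening: 0.0074
gripper_force: 30.0
```

jog_arm:
  rows:
    - [[0.005,0,0],[0,0,0]]
    - [[0.01,0,0],[0,0,0]]
    - [[0.015,0,0],[0,0,0]]
    - [[0.02,0,0],[0,0,0]]
    - [[0.02,0,0],[0,0,0]]

```text
t: 15.75
tool_pos: [0.5856, 0.1298, 0.0067]
orientation: [3.138, 0.15, -0.008]
force: [-13.3, -1.3, 14.9]
opening: 0.0074
gripper_force: 30.0
```

jog_arm:
  rows:
    - [[0.005,0,0],[0,0,0]]
    - [[0.01,0,0],[0,0,0]]
    - [[0.01,0,0],[0,0,0]]
    - [[0.01,0,0],[0,0,0]]

```text
t: 16.15
tool_pos: [0.5857, 0.1298, 0.0066]
orientation: [3.137, 0.15, -0.014]
force: [-22.2, -3.3, 22.4]
opening: 0.0071
gripper_force: 30.0
```

The push stalled at 22 N within 2 mm of the predicted home position. I'll ease the load off, open and lift.

jog_arm:
  rows:
    - [[-0.006,0,0],[0,0,0]]
    - [[-0.013,0,0],[0,0,0]]
    - [[-0.013,0,0],[0,0,0]]

```text
t: 16.45
tool_pos: [0.5857, 0.1298, 0.0067]
orientation: [3.138, 0.15, -0.005]
force: [-8.8, -0.8, 10.5]
opening: 0.0074
gripper_force: 30.0
```

jog_arm:
  rows:
    - [[0,0,0],[0,0,0]]
    - [[0,0,0],[0,0,0]]
    - [[0,0,0],[0,0,0]]
    - [[0,0,0],[0,0,0]]
    - [[0,0,0],[0,0,0]]
  hand: 0.3

```text
t: 16.95
tool_pos: [0.5877, 0.1299, 0.0065]
orientation: [3.138, 0.15, -0.0]
force: [0.2, 0.8, -0.1]
opening: 0.0327
gripper_force: 0.0
```

jog_arm:
  rows:
    - [[0,0,-0.1],[0,0,0]]
    - [[0,0,-0.25],[0,0,0]]
    - [[0,0,-0.45],[0,0,0]]
    - [[0,0,-0.65],[0,0,0]]
    - [[0,0,-0.8],[0,0,0]]

```text
t: 17.45
tool_pos: [0.5885, 0.13, 0.1696]
orientation: [-3.138, -0.15, -0.004]
force: [0.3, -0.0, 0.5]
opening: 0.0323
gripper_force: 0.0
```

jog_arm:
  rows:
    - [[-0.25,0,0],[0,0,0]]
    - [[-0.5,0,0],[0,0,0]]
    - [[-0.75,0,0],[0,0,0]]
    - [[-0.9,0,0],[0,0,0]]
    - [[-0.9,0,0],[0,0,0]]

```text
t: 17.95
tool_pos: [0.4056, 0.1126, 0.1661]
orientation: [3.138, 0.151, -0.001]
force: [0.7, -0.4, -0.0]
opening: 0.0324
gripper_force: 0.0
```

Run:
```python
from h import *
t=imaging.read_camera("top");save(t,"t5.png",(150,100,350,250),4)
print(robot.read_state()["tool_pos"])
```

```text
[0.40763822 0.11274041 0.16680247]
```

View pics/t5.png

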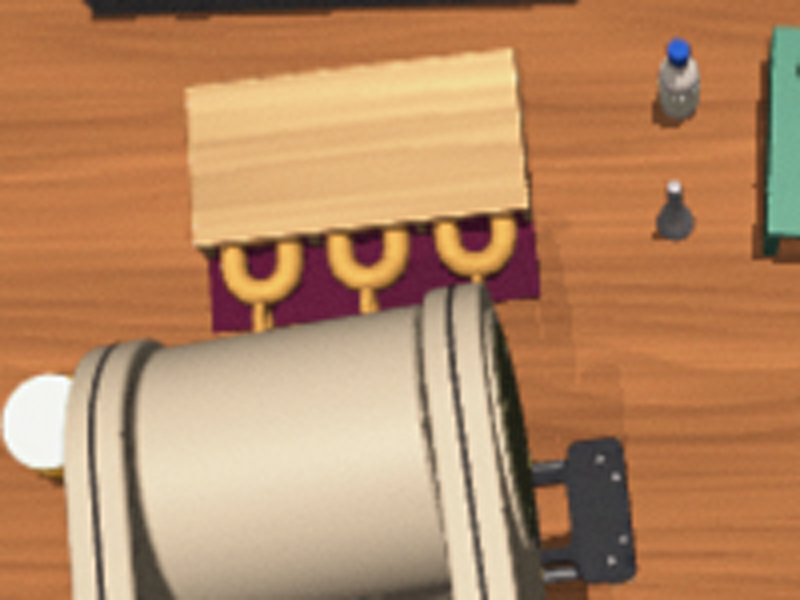

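The three bows end at (262,306), (369,291) and (476,278), evenly in line with the rack's slope. The slide is straight in bay 3 and at the same depth as the parked ones.

```bash
python3 -c "
from plant import robot
print(robot.close_job())"
```

```text
the job is handed in; nothing more can be done
None
```

The brass slide is in the empty bay (bay 3, the -y side), legs first and ring facing out, pushed until it stalled against the back, and released; the job was handed in at about 18 s.

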